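# Rake a heap of desiccant blocks level in the drying tray

## Task

The desiccant blocks on the warming plate are heaped two high at the far end of the drying tray. Take the small rake from its rest and rake the top block down onto the bare part of the bed, so that all three blocks lie flat on the bed of the tray in one even layer. Touch the blocks only with the rake, and finally put the rake back on its rest as you found it.

Things in the scene. Friction and masses are not known exactly. Their poses are not given: they have to be found in the camera images.
- rake_grip (a point): Centre of the rake's wood handle (16 mm square, from 100 mm behind to 80 mm ahead), level at z = 80 on a fixed rest's 2 notched posts (50 mm ahead and behind, 10 thick, to z = 88). x: along the handle to the head, z up. Head 80 mm ahead: aluminium, 84 wide (y), 8 thick (x), 5 tines, tips 60 mm below this point. 0.12 kg. A brush with the same handle, black bristle pad, lies on the other side; sides vary.
- block_a: A lower block: hard red clay, 46 x 46 x 15 mm, 50 g. Origin: its centre, z up. It lies on the bed of a shallow aluminium tray on a fixed white warming plate (200 x 170). Bed 44 mm above the table (block lying flat: centre z = 51.5), 120 (x) x 112 (y) mm inside; walls 3 mm thick, to z = 56. At the start its axes are the tray's within 0.04 rad: x from the bare near end to the far end with the heap.
- block_b: The other lower block, same as block_a, beside it along -y, centres 49 to 53 mm apart. Both centres are 28 to 34 mm from the middle of the bed towards its far end; the near half of the bed is bare.
- block_c: The top block, same size, 40 to 65 g, origin at its centre, lying across block_a and block_b at z = 66.5, within 10 mm of straight above the point midway between them, turned up to 0.15 rad from the tray. It is to come down onto the bare near part of the bed.
There are look-alikes about, which are no part of the job. What is shaped like the block_a but yellow is not meant.

How it is judged:
On the way, in this order (a step that is already met when the one before it is completed fails the run):
1. the rake is lifted off its rest (height (world z) of rake_grip above 0.11 m), for 0.2 s.
2. with the rake still raised, all three blocks lie flat on the bed (height (world z) of rake_grip above 0.095 m and height (world z) of block_a between 0.046 and 0.057 m and angle between each of block_a, block_b, block_c's own z axis and vertical below 0.175 rad and height (world z) of block_b between 0.046 and 0.057 m and height (world z) of block_c between 0.046 and 0.057 m), for 0.2 s.
At the end, for the whole second after the job is handed in: All three blocks lie still and flat (within 10 degrees) on the bed of the tray, their centres 46 to 57 mm above the table, none on another or on a wall; the rake is back on its rest, within 25 mm of where it lay and upright within 10 degrees (height (world z) of block_a between 0.046 and 0.057 m and angle between each of block_a, block_b, block_c, rake_grip's own z axis and vertical below 0.175 rad and height (world z) of block_b between 0.046 and 0.057 m and height (world z) of block_c between 0.046 and 0.057 m and linear speed of each of block_a, block_b, block_c below 0.02 m/s and distance of rake_grip from where it was at the start of the episode below 0.025 m); the robot touches nothing.
It fails at once if a block is touched by the robot itself instead of by the rake (contact force between any of the arm, the fingers and block_a above 0.5 N or contact force between any of the arm, the fingers and block_b above 0.5 N or contact force between any of the arm, the fingers and block_c above 0.5 N).
It also fails if it takes over 59 s, if anything falls off the work surface, if the arm or the gripper's body presses on something with over 40 N, if the wrist force passes 120 N, or if a joint passes its speed limit or range.

## Robot

A 6-joint arm with a two-finger parallel gripper is mounted at the origin on the work surface. World frame = base frame: x ahead of the robot, y to its left, z up, the work surface at z = 0. Lengths are in m, angles in rad, forces in N, time in s.
With the tool pointing down it reaches from about 0.35 to 0.85 m from the base axis. Payload 8.1 kg.
Tool frame: the origin (TCP) lies midway between the tips of the shut fingers; the grasp point (between the pads) lies 19 mm behind it; z points along the fingers, y is the line along which they close (so a half turn about z gives the same grasp; the last joint's range is limited). The gripper opens to 93 mm and grips with 3 to 60 N. Pads are 15 mm wide; open, the fingers measure 128 mm over their backs; the gripper's body (75 mm by 188 mm) begins 65 mm behind the grasp point.
Start: joints at [1.211, 0.13, 1.488, -0, 1.523, -0.085], TCP at [0.163, 0.577, 0.219] pointing down, gripper open.
Joint ranges: [-2.96, 2.96], [-0.89, 2.26], [0.02, 2.5], [-1.34, 4.48], [0, 2.73], [-2.66, 2.66]. Speed limits (rad/s): [2.39, 2.39, 2.79, 3.14, 3.14, 3.14].

## Interface

Orientations are given as a rotation vector (axis times angle).
In Python, from plant import robot, cams gives the robot as it stands. The module is installed in compiled form; this text tells all that it offers.
- The arm moves only by the tool play_rows, never from a script. Its arguments are lists of equal length, an entry for each row: "slide": the shift along the tool's x, y, z scaled (see below), a list of three; "twist": the turn, a rotation vector about the tool's x, y, z scaled (see below), a list of three. A call has exactly 8 rows; each row shifts and turns the commanded pose from where the row before left it, along the tool's axes as they then stand; what a row does not reach is not made up. The controller multiplies each number of a shift by 25 cm and each number of a turn by 60 degrees. A row lasts 1/10 s, in which the tool goes at most 50 mm and 8.59 degrees, less where a joint would pass 70% of its speed; a pose out of reach is approached as far as the arm can. A call with a number of a shift or a turn outside -1 to 1 is refused whole. A call with a gripper value outside its range is refused whole. "fingers" is the closure, from -1 (fully open) to 1 (shut), set as the call begins (left out, the last holds). The fingers move at their own pace and stop on an object; "force" is the grip in N (left out, the last holds). Time passes only in rows, so rows that do not move let the fingers close, or fill a call up. It gives the time, the measured TCP pose, the force, the opening and the grip force at its end, in the units of the state.
- robot.read_state(): the state, without advancing time (a new reading comes with each control period).
- cams.read_camera(name): name is "side" or "top"; returns (picture, depth): 420x560x3 uint8, red, green, blue; 420x560 float32, m along the optical axis (not along the pixel's ray), 0 where there is no reading.
- cams.get_calibration(name): a dict with "fx", "fy", "cx", "cy" (pixels), "k1" (the pictures are not rectified: a ray, as slopes to the right and down, at radius r is drawn at 1 + k1 r^2 times it, then the intrinsics apply), "world_from_camera" (4x4, takes a point from camera to world coordinates). Camera axes: x right, y down, z forward; pixel columns grow to the right and rows downward; lengths in m; the calibration is good to about 2 mm. A picture is of the moment at which its call begins. get_calibration takes no time and is no camera call.
- robot.close_job(): hands the job in; it is judged then, once.
The state is a dict: "t": time; "q": joint angles; "dq": joint speeds; "joint_torque": joint torques, N m; "tool_pos": TCP position; "orientation": TCP orientation; "force": force on the tool from outside, world axes, zero at the start; "wrist_torque": the same for the moment, N m; "opening": finger opening in m; "gripper_force": force on a finger pad.
Only numpy, scipy, OpenCV 4.12 (cv2) and the standard library are available. Lean on these libraries where they do the work, as an engineer would, in place of code of your own. Each camera call takes 0.05 s, during which the arm holds its last target. There are 200 camera calls.

## Working session

There is one attempt and no reset: what is moved stays moved. The work goes in short steps, Python scripts to look and compute and a tool call to move; the robot and the scene stay as the last step left them, time stands still between calls to the robot, and variables do not carry over. Pictures are saved under pics/ and viewed, at most 10 in all, crops included, and the job is handed in when it is done.

Besides the shell and the picture viewer there is one more tool, called after "Request:" as name(argument=value, ...) on one line, values as JSON. play_rows: Moves the arm, as the interface text tells. Shifts and turns lie within -1 to 1; 1 stands for 25 cm of shift or 60 degrees of turn. Its arguments: {"type":"object","properties":{"slide":{"type":"array"},"twist":{"type":"array"},"fingers":{"type":"number"},"force":{"type":"number"}},"required":["slide","twist"]}

```bash
mkdir -p pics
cat > h.py <<'E'
import numpy as np, cv2
from plant import robot, cams
from scipy.spatial.transform import Rotation as R
def cloud(name):
    im,d=cams.read_camera(name); c=cams.get_calibration(name)
    v,u=np.mgrid[0:d.shape[0],0:d.shape[1]]
    K=np.array([[c['fx'],0,c['cx']],[0,c['fy'],c['cy']],[0,0,1.]])
    p=np.stack([u,v],-1).reshape(-1,1,2).astype(np.float64)
    s=cv2.undistortPoints(p,K,np.array([c['k1'],0,0,0,0.])).reshape(*d.shape,2)
    P=np.dstack([s*d[...,None],d]); T=np.array(c['world_from_camera'])
    W=P@T[:3,:3].T+T[:3,3]; W[d==0]=np.nan
    return im,W
E
python3 - <<'E'
from h import *
for n in('top','side'):
    im,W=cloud(n); cv2.imwrite(f'pics/{n}0.png',im[...,::-1]); np.save(n+'0.npy',W)
    print(n,np.round(cams.get_calibration(n)['world_from_camera'],3).tolist())
s=robot.read_state(); print(s)
E
```

```text
top [[0.013, -0.982, 0.188, 0.416], [-1.0, -0.014, -0.004, 0.023], [0.007, -0.188, -0.982, 0.847], [0.0, 0.0, 0.0, 1.0]]
side [[-0.929, -0.293, 0.226, 0.364], [-0.37, 0.704, -0.606, 0.563], [0.019, -0.647, -0.763, 0.753], [0.0, 0.0, 0.0, 1.0]]
{'t': 0.1, 'q': array([ 1.21059564e+00,  1.31113955e-01,  1.48912578e+00, -2.19338962e-05,
        1.52301620e+00, -8.54021403e-02]), 'dq': array([-0.00178702, -0.00113356, -0.00033995, -0.00048012, -0.00018822,
       -0.00043046]), 'joint_torque': array([ 5.20788653e-04, -5.61341572e+01, -4.93095553e+01,  7.69247976e-02,
        2.90843431e-02, -6.75597221e-05]), 'tool_pos': array([0.1626215 , 0.57701866, 0.21769993]), 'orientation': array([-4.30246453e-01, -3.11164121e+00,  2.55542440e-03]), 'force': array([-0.56668553, -0.82101798,  0.09426593]), 'wrist_torque': array([-0.01982822,  0.06274529, -0.0388851 ]), 'gripper_force': 0.0, 'opening': 0.0931553895944146}
```

View pics/top0.png

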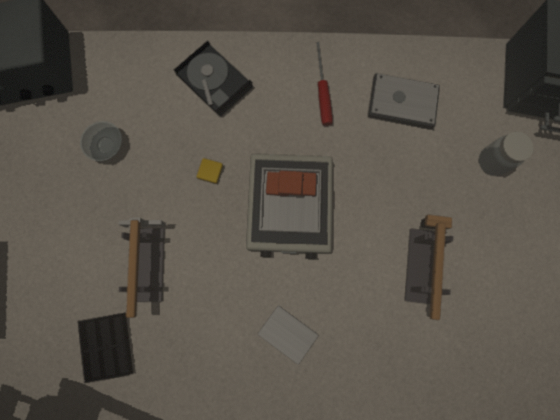

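View pics/side0.png

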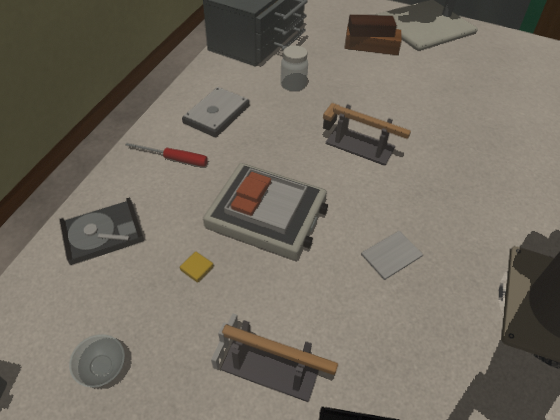

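Top view: the tray with its red blocks is at (290,200), with the heap at the far end around (290,183). There are two handled tools. The one at (133,268) has a grey, wide metal head at (140,225). The one at (438,268) has a wood and black head at (438,221). The left one fits the rake because of its aluminium head. The yellow block at (210,170) is the look-alike. I'll confirm the rake in an enlarged crop.

Run:
```python
from h import *
a=cv2.imread('pics/side0.png'); b=cv2.imread('pics/top0.png')
f=lambda x,y0,y1,x0,x1:cv2.resize(cv2.convertScaleAbs(x[y0:y1,x0:x1],alpha=1.7),(390,290),interpolation=cv2.INTER_CUBIC)
g=np.vstack([np.hstack([f(a,310,405,210,340),f(a,95,168,310,415)]),np.hstack([f(b,210,325,90,200),f(b,145,260,230,350)])])
cv2.imwrite('pics/crop.png',g)
W=np.load('top0.npy'); im=b[...,::-1].astype(int)
hsv=cv2.cvtColor(b,cv2.COLOR_BGR2HSV)
# handle
m=np.zeros(W.shape[:2],bool); m[205:330,105:175]=1
m&=(hsv[...,1]>110)&(hsv[...,0]<22)&(abs(W[...,2]-.088)<.012)
p=W[m]; c=p.mean(0); print('handle n',len(p),'c',c.round(4),'zmed',np.median(p[:,2]))
u,s,vt=np.linalg.svd((p-c)[:,:2],full_matrices=False); ax=vt[0]*np.sign(vt[0][0]); t=(p-c)[:,:2]@ax; w=(p-c)[:,:2]@[-ax[1],ax[0]]
print('axis',ax,'ang',np.arctan2(ax[1],ax[0]),'t',np.percentile(t,[0,1,99,100]).round(4),'w',np.percentile(w,[1,99]).round(4))
for t0 in(np.percentile(t,[0.5,99.5])): print('end',c[:2]+ax*t0)
# blocks
m=np.zeros(W.shape[:2],bool); m[160:240,250:330]=1
m&=(hsv[...,1]>110)&((hsv[...,0]<12)|(hsv[...,0]>170))
p=W[m]; print('red z hist',np.histogram(p[:,2],bins=np.arange(.04,.09,.004)))
for lo,hi in((.069,.08),(.055,.0625)):
    q=p[(p[:,2]>lo)&(p[:,2]<hi)]; r=cv2.minAreaRect(((q[:,:2])*1000).astype(np.float32)); print(lo,len(q),q.mean(0).round(4),r)
# plate/tray slices
m=np.zeros(W.shape[:2],bool); m[150:258,240:340]=1
q=W[m]; print('z hist',np.histogram(q[:,2],bins=np.arange(0,.09,.004)))
```

```text
handle n 672 c [0.4506 0.2897 0.0874] zmed 0.08741054055799446
axis [0.99948962 0.03194532] ang 0.03195075794744962 t [-0.0844 -0.083   0.0878  0.09  ] w [-0.0063  0.0067]
end [0.36640141 0.28697945]
end [0.54007714 0.29253041]
red z hist (array([  0,   0,   0,  20, 435,  90,   7,  97, 430,  10,   0,   0]), array([0.04 , 0.044, 0.048, 0.052, 0.056, 0.06 , 0.064, 0.068, 0.072,
       0.076, 0.08 , 0.084, 0.088]))
0.069 533 [0.6233 0.0008 0.0733] ((623.8509521484375, 0.7703151702880859), (45.838504791259766, 45.35563278198242), 86.84513092041016)
0.055 538 [ 0.6249 -0.0038  0.0586] ((625.270751953125, -1.1345405578613281), (96.77677154541016, 44.40470504760742), 89.96202850341797)
z hist (array([ 990,    9,    3,    7,   19,   18,   39,  119,  563, 2716, 2273,
        881,   89,  307,  613,   98,   10,  100,  439,   10,    0,    0]), array([0.   , 0.004, 0.008, 0.012, 0.016, 0.02 , 0.024, 0.028, 0.032,
       0.036, 0.04 , 0.044, 0.048, 0.052, 0.056, 0.06 , 0.064, 0.068,
       0.072, 0.076, 0.08 , 0.084, 0.088]))
```

View pics/crop.png

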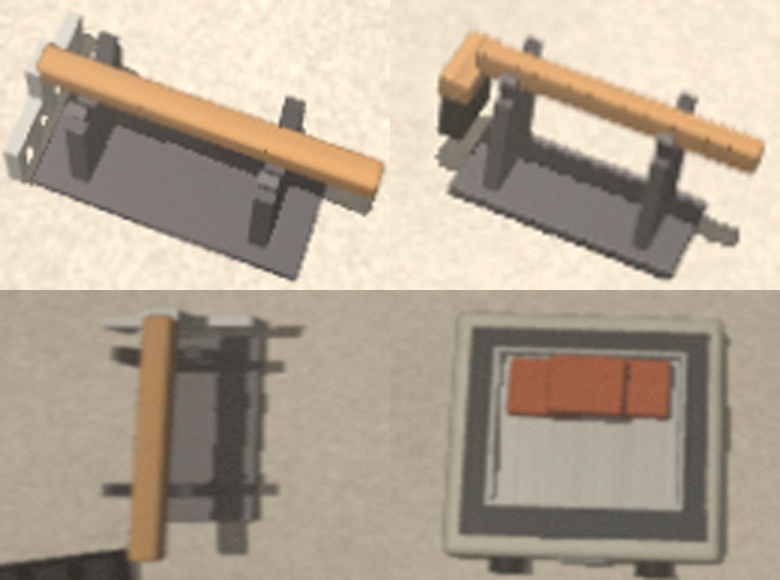

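The crop confirms it: the left tool has the grey toothed metal head and is the rake, and the right one has a wood head with a black pad and is the brush. In the tray, block C lies across A and B at the far end. Next I turn the tool to the handle's direction, then move over it.

```bash
cat >> h.py <<'E'
def go(x,y,z,yaw=None):
    "total slide (tool axes, scaled) and twist z (scaled) from the measured pose, turn applied first"
    s=robot.read_state(); r=R.from_rotvec(s['orientation']); X=r.as_matrix()[:,0]; c=np.arctan2(X[1],X[0])
    yaw=c if yaw is None else yaw; d=(yaw-c+np.pi)%(2*np.pi)-np.pi
    r2=R.from_euler('z',d)*r
    print('slide',(r2.inv().apply(np.array([x,y,z])-s['tool_pos'])/.25).round(3),'twist z',round(-d/np.radians(60),4),'yaw',round(c,4),'pos',s['tool_pos'].round(4),'t',s['t'],'tilt',r.as_matrix()[:,2].round(4))
E
python3 -c "
from h import *
go(.463,.290,.130,np.pi+.032)
# tray: rim and bed
W=np.load('top0.npy');b=cv2.imread('pics/top0.png');hsv=cv2.cvtColor(b,cv2.COLOR_BGR2HSV)
g=b.mean(2)
for v in (200,215,225): print(v,[(u,int(g[v,u]),*(W[v,u,1:]*1000).round().tolist()) for u in range(250,332,2)])
for u in (280,300): print(u,[(v,int(g[v,u]),*(W[v,u,[0,2]]*1000).round().tolist()) for v in list(range(162,176))+list(range(192,240,2))])
"
```

```text
slide [-1.164 -1.185  0.353] twist z -0.293 yaw 2.8668 pos [0.1626 0.577  0.2177] t 0.1 tilt [-6.0e-04 -1.6e-03 -1.0e+00]
200 [(250, 95, 80.0, 37.0), (252, 92, 76.0, 37.0), (254, 47, 71.0, 41.0), (256, 50, 67.0, 39.0), (258, 49, 63.0, 40.0), (260, 75, 59.0, 39.0), (262, 68, 55.0, 44.0), (264, 93, 51.0, 43.0), (266, 102, 47.0, 45.0), (268, 103, 43.0, 44.0), (270, 102, 39.0, 45.0), (272, 100, 35.0, 45.0), (274, 101, 31.0, 43.0), (276, 99, 27.0, 45.0), (278, 101, 23.0, 48.0), (280, 98, 19.0, 45.0), (282, 100, 15.0, 42.0), (284, 99, 11.0, 44.0), (286, 98, 7.0, 40.0), (288, 97, 3.0, 45.0), (290, 98, -1.0, 43.0), (292, 98, -5.0, 45.0), (294, 98, -9.0, 43.0), (296, 98, -13.0, 44.0), (298, 98, -17.0, 42.0), (300, 96, -21.0, 44.0), (302, 97, -24.0, 46.0), (304, 96, -29.0, 43.0), (306, 98, -32.0, 46.0), (308, 97, -37.0, 42.0), (310, 97, -40.0, 46.0), (312, 97, -44.0, 44.0), (314, 98, -48.0, 45.0), (316, 99, -53.0, 43.0), (318, 82, -56.0, 46.0), (320, 75, -59.0, 56.0), (322, 46, -65.0, 39.0), (324, 49, -69.0, 39.0), (326, 50, -73.0, 42.0), (328, 90, -77.0, 39.0), (330, 86, -81.0, 39.0)]
215 [(2
[... 3091 characters left out ...]
.0), (171, 61, 647.0, 71.0), (172, 60, 643.0, 75.0), (173, 63, 642.0, 72.0), (174, 61, 640.0, 74.0), (175, 63, 638.0, 72.0), (192, 58, 604.0, 74.0), (194, 44, 601.0, 68.0), (196, 50, 603.0, 41.0), (198, 87, 599.0, 42.0), (200, 96, 595.0, 44.0), (202, 97, 590.0, 46.0), (204, 97, 586.0, 44.0), (206, 97, 582.0, 44.0), (208, 96, 578.0, 46.0), (210, 98, 574.0, 44.0), (212, 98, 570.0, 44.0), (214, 97, 567.0, 42.0), (216, 96, 562.0, 45.0), (218, 98, 558.0, 42.0), (220, 98, 554.0, 44.0), (222, 98, 550.0, 46.0), (224, 96, 546.0, 44.0), (226, 96, 542.0, 45.0), (228, 97, 538.0, 42.0), (230, 94, 532.0, 59.0), (232, 58, 530.0, 42.0), (234, 46, 526.0, 43.0), (236, 48, 523.0, 39.0), (238, 49, 519.0, 41.0)]
```

Request:
play_rows(slide=[[0, 0, 0], [0, 0, 0], [0, 0, 0], [-0.09, -0.09, 0], [-0.09, -0.09, 0], [-0.09, -0.09, 0], [-0.09, -0.09, 0], [-0.09, -0.09, 0]], twist=[[0, 0, -0.098], [0, 0, -0.098], [0, 0, -0.097], [0, 0, 0], [0, 0, 0], [0, 0, 0], [0, 0, 0], [0, 0, 0]], fingers=-1)

```text
t: 0.9
tool_pos: [0.2794, 0.4675, 0.2181]
orientation: [0.051, -3.141, 0.001]
force: [0.3, -0.2, 0.2]
opening: 0.0932
gripper_force: 0.0
```

Request:
play_rows(slide=[[-0.09, -0.09, 0.05], [-0.09, -0.09, 0.05], [-0.09, -0.09, 0.05], [-0.09, -0.09, 0.05], [-0.09, -0.09, 0.05], [-0.09, -0.09, 0.05], [-0.09, -0.1, 0.05], [-0.08, -0.09, 0]], twist=[[0, 0, 0], [0, 0, 0], [0, 0, 0], [0, 0, 0], [0, 0, 0], [0, 0, 0], [0, 0, 0], [0, 0, 0]])

```text
t: 1.7
tool_pos: [0.4615, 0.2899, 0.1284]
orientation: [0.05, -3.138, 0.003]
force: [0.5, -0.3, -0.1]
opening: 0.0931
gripper_force: 0.0
```

```bash
python3 -c "
from h import *
go(.463,.290,.061,np.pi+.032)
im,W=cloud('side');cv2.imwrite('pics/s1.png',cv2.resize(im[190:420,130:440,::-1],None,fx=2,fy=2))
"
```

```text
slide [-0.007  0.001  0.27 ] twist z -0.0002 yaw -3.1098 pos [0.4615 0.2899 0.1284] t 1.7 tilt [-0.0036 -0.002  -1.    ]
```

View pics/s1.png

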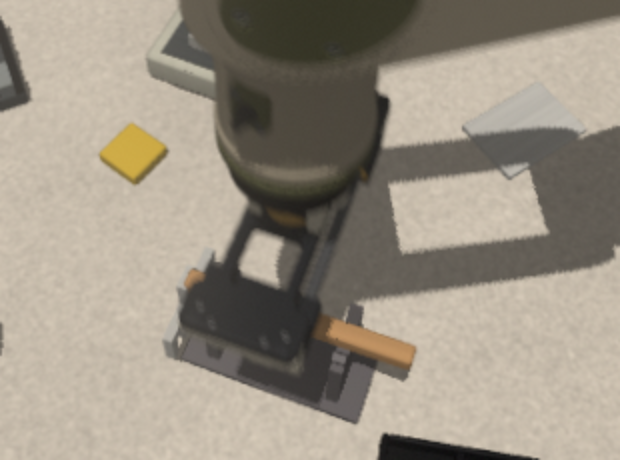

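The picture shows the gripper straddling the handle between the posts, at about (265,320), so I go down and grip.

Request:
play_rows(slide=[[-0.007, 0, 0.045], [0, 0, 0.045], [0, 0, 0.045], [0, 0, 0.045], [0, 0, 0.045], [0, 0, 0.045], [0, 0, 0], [0, 0, 0]], twist=[[0, 0, 0], [0, 0, 0], [0, 0, 0], [0, 0, 0], [0, 0, 0], [0, 0, 0], [0, 0, 0], [0, 0, 0]])

```text
t: 2.55
tool_pos: [0.4636, 0.292, 0.0633]
orientation: [0.051, -3.141, 0.0]
force: [0.6, 0.1, 0.9]
opening: 0.0934
gripper_force: 0.0
```

Request:
play_rows(slide=[[0, 0, 0], [0, 0, 0], [0, 0, 0], [0, 0, 0], [0, 0, 0], [0, 0, 0], [0, 0, 0], [0, 0, 0]], twist=[[0, 0, 0], [0, 0, 0], [0, 0, 0], [0, 0, 0], [0, 0, 0], [0, 0, 0], [0, 0, 0], [0, 0, 0]], fingers=1, force=45)

```text
t: 3.35
tool_pos: [0.4638, 0.292, 0.0636]
orientation: [0.05, -3.141, 0.0]
force: [0.3, -0.5, -0.7]
opening: 0.0331
gripper_force: 0.0
```

Request:
play_rows(slide=[[0, 0, 0], [0, 0, 0], [0, 0, 0], [0, 0, 0], [0, 0, 0], [0, 0, 0], [0, 0, 0], [0, 0, 0]], twist=[[0, 0, 0], [0, 0, 0], [0, 0, 0], [0, 0, 0], [0, 0, 0], [0, 0, 0], [0, 0, 0], [0, 0, 0]])

```text
t: 4.15
tool_pos: [0.4638, 0.292, 0.0636]
orientation: [0.05, -3.141, 0.0]
force: [0.7, -0.2, 0.0]
opening: 0.0156
gripper_force: 45.0
```

Request:
play_rows(slide=[[0, 0, -0.03], [0, 0, -0.04], [0, 0, -0.06], [0, 0, -0.06], [0, 0, -0.06], [0, 0, -0.06], [0, 0, -0.06], [0, 0, -0.03]], twist=[[0, 0, 0], [0, 0, 0], [0, 0, 0], [0, 0, 0], [0, 0, 0], [0, 0, 0], [0, 0, 0], [0, 0, 0]])

```text
t: 4.95
tool_pos: [0.4647, 0.2924, 0.1661]
orientation: [-0.05, 3.139, 0.002]
force: [-0.0, -0.5, -1.1]
opening: 0.0155
gripper_force: 45.0
```

```bash
cat > rk.py <<'E'
from h import *
def rake(name='side'):
    "held rake: orange handle points near the TCP"
    im,W=cloud(name); s=robot.read_state(); r=R.from_rotvec(s['orientation']); P=r.inv().apply((W-s['tool_pos']).reshape(-1,3)).reshape(W.shape)
    return im,W,P
if __name__=='__main__':
    for n in('side','top'):
        im,W,P=rake(n); cv2.imwrite(f'pics/lift_{n}.png',im[...,::-1])
        hsv=cv2.cvtColor(im,cv2.COLOR_RGB2HSV)
        near=(abs(P[...,0])<.13)&(abs(P[...,1])<.06)&(P[...,2]>-.05)&(P[...,2]<.07)
        h=near&(hsv[...,1]>110)&(hsv[...,0]<22)&(abs(P[...,1])<.015)
        for a,b in((-.1,-.02),(-.1,-.06),(-.06,-.02),(.02,.06),(.06,.12)):
            k=h&(P[...,0]>a)&(P[...,0]<b); print(n,a,b,k.sum(),P[k].mean(0).round(4) if k.any() else '', P[k].min(0).round(4) if k.any() else '')
        k=near&(hsv[...,1]<70)&(P[...,0]<-.06)&(P[...,0]>-.1); print('head',k.sum(),P[k].min(0).round(4),P[k].max(0).round(4))
E
python3 rk.py; python3 -c "
from h import *
go(.55,0,.1636,np.pi+.01)"
```

```text
side -0.1 -0.02 179 [-0.0639  0.003  -0.0227] [-0.0778 -0.0048 -0.0264]
side -0.1 -0.06 125 [-0.0688  0.0022 -0.023 ] [-0.0778 -0.0048 -0.0252]
side -0.06 -0.02 54 [-0.0526  0.005  -0.0218] [-0.06   -0.004  -0.0264]
side 0.02 0.06 355 [ 0.0431  0.0033 -0.0217] [ 0.0216 -0.0065 -0.0257]
side 0.06 0.12 412 [ 0.0793  0.0031 -0.0215] [ 0.0601 -0.0064 -0.0262]
head 498 [-0.0846 -0.0418 -0.024 ] [-0.0618  0.0427  0.0457]
top -0.1 -0.02 136 [-0.0637 -0.0012 -0.025 ] [-0.0784 -0.0076 -0.028 ]
top -0.1 -0.06 84 [-0.0689 -0.0009 -0.025 ] [-0.0784 -0.0069 -0.028 ]
top -0.06 -0.02 52 [-0.0553 -0.0015 -0.025 ] [-0.0598 -0.0076 -0.0276]
top 0.02 0.06 150 [ 0.0469 -0.0015 -0.025 ] [ 0.0336 -0.0087 -0.0281]
top 0.06 0.12 236 [ 0.0798 -0.0012 -0.0247] [ 0.0601 -0.0082 -0.0283]
head 365 [-0.0845 -0.0433 -0.0254] [-0.0613  0.0419  0.043 ]
slide [-0.329 -1.173  0.007] twist z 0.021 yaw -3.1096 pos [0.4647 0.2924 0.1654] t 5.05 tilt [ 0.0024  0.0012 -1.    ]
```

View pics/lift_side.png

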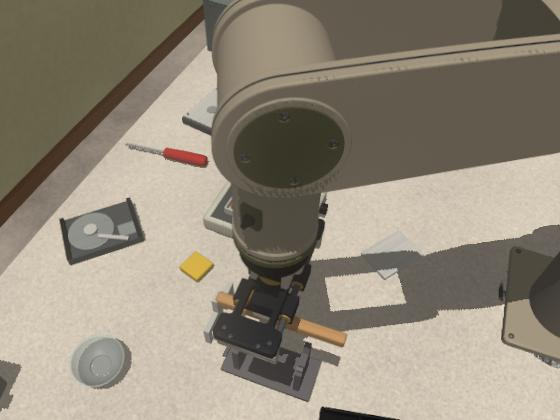

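The side view shows the rake held level above its rest, with the head at (212,320); the measured tips are about 44 mm below the TCP. Next I carry it over to the tray.

Request:
play_rows(slide=[[-0.02, -0.05, 0], [-0.03, -0.075, 0], [-0.03, -0.08, 0], [-0.03, -0.08, 0], [-0.03, -0.08, 0], [-0.03, -0.08, 0], [-0.03, -0.08, 0], [-0.03, -0.08, 0]], twist=[[0, 0, 0], [0, 0, 0], [0, 0, 0], [0, 0, 0], [0, 0, 0], [0, 0, 0], [0, 0, 0], [0, 0, 0]])

```text
t: 5.85
tool_pos: [0.5258, 0.1407, 0.1622]
orientation: [0.05, -3.139, 0.001]
force: [-0.2, 0.1, -1.1]
opening: 0.0157
gripper_force: 45.0
```

Request:
play_rows(slide=[[-0.03, -0.08, 0], [-0.03, -0.08, 0], [-0.03, -0.08, 0], [-0.03, -0.08, 0], [-0.03, -0.08, 0], [-0.03, -0.08, 0], [-0.03, -0.06, 0], [-0.014, -0.04, 0]], twist=[[0, 0, 0], [0, 0, 0], [0, 0, 0], [0, 0, 0], [0, 0, 0], [0, 0, 0], [0, 0, 0], [0, 0, 0]])

```text
t: 6.65
tool_pos: [0.5867, -0.0022, 0.1627]
orientation: [0.048, -3.14, 0.0]
force: [-0.0, 0.6, -0.7]
opening: 0.0155
gripper_force: 45.0
```

```bash
python3 rk.py; python3 -c "
from h import *
go(.585,-.0016,.1085,np.pi+.032)"
```

```text
side -0.1 -0.02 0  
side -0.1 -0.06 0  
side -0.06 -0.02 0  
side 0.02 0.06 145 [ 0.0464  0.0058 -0.0211] [ 0.0201 -0.0044 -0.0265]
side 0.06 0.12 224 [ 0.0796  0.0057 -0.021 ] [ 0.0602 -0.0061 -0.0259]
head 373 [-0.085  -0.0339 -0.0215] [-0.0753  0.0454  0.0469]
top -0.1 -0.02 0  
top -0.1 -0.06 0  
top -0.06 -0.02 0  
top 0.02 0.06 140 [ 0.0466 -0.0013 -0.0239] [ 0.0221 -0.0084 -0.0275]
top 0.06 0.12 203 [ 0.0799 -0.0006 -0.0238] [ 0.0604 -0.0075 -0.0275]
slide [0.007 0.001 0.218] twist z -0.0015 yaw -3.1111 pos [ 0.5868 -0.0018  0.163 ] t 6.75 tilt [-9.e-04 -1.e-04 -1.e+00]Traceback (most recent call last):
  File "rk.py", line 14, in <module>
    k=near&(hsv[...,1]<70)&(P[...,0]<-.06)&(P[...,0]>-.1); print('head',k.sum(),P[k].min(0).round(4),P[k].max(0).round(4))
                                                                                ~~~~~~~~^^^
    return umr_minimum(a, axis, None, out, keepdims, initial, where)
ValueError: zero-size array to reduction operation minimum which has no identity
```

View pics/lift_side.png

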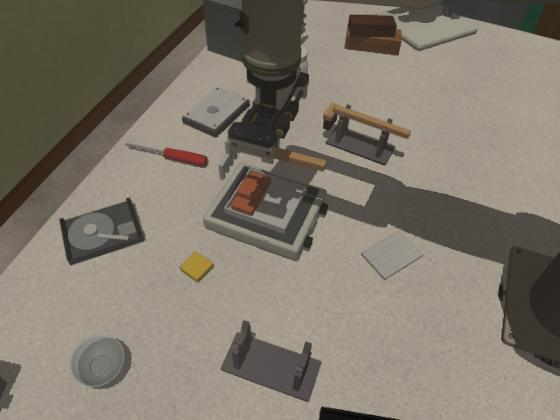

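The rake head is raised past the far end of the tray, its visible edge at (222,165), and the heap is undisturbed at (250,190). Next I go down behind block C.

Request:
play_rows(slide=[[0, 0, 0.03], [0, 0, 0.04], [0, 0, 0.04], [0, 0, 0.04], [0, 0, 0.03], [0, 0, 0.02], [0, 0, 0.016], [0, 0, 0]], twist=[[0, 0, 0], [0, 0, 0], [0, 0, 0], [0, 0, 0], [0, 0, 0], [0, 0, 0], [0, 0, 0], [0, 0, 0]])

```text
t: 7.55
tool_pos: [0.5865, -0.0005, 0.109]
orientation: [0.05, -3.14, -0.0]
force: [-0.2, 1.0, -0.6]
opening: 0.016
gripper_force: 45.0
```

```bash
python3 -c "
from h import *
go(.585,-.0016,.1085,np.pi+.032)
im,W=cloud('side');cv2.imwrite('pics/s2.png',cv2.resize(im[120:270,180:350,::-1],None,fx=4,fy=4,interpolation=cv2.INTER_CUBIC))
hsv=cv2.cvtColor(im,cv2.COLOR_RGB2HSV)
s=robot.read_state();P=R.from_rotvec(s['orientation']).inv().apply((W-s['tool_pos']).reshape(-1,3)).reshape(W.shape)
k=(P[...,0]<-.07)&(P[...,0]>-.09)&(abs(P[...,1])<.05)&(P[...,2]<.06)&(P[...,2]>-.04)&(hsv[...,1]<70)&(W[...,2]>.057)
print('head',k.sum(),W[k].min(0),W[k].max(0))
"
```

```text
slide [ 0.006 -0.004  0.002] twist z -0.0 yaw -3.1096 pos [ 5.865e-01 -5.000e-04  1.090e-01] t 7.55 tilt [-8.e-04  1.e-04 -1.e+00]
head 294 [ 0.65572784 -0.01678752  0.05742398] [0.67226788 0.04803416 0.13190389]
```

View pics/s2.png

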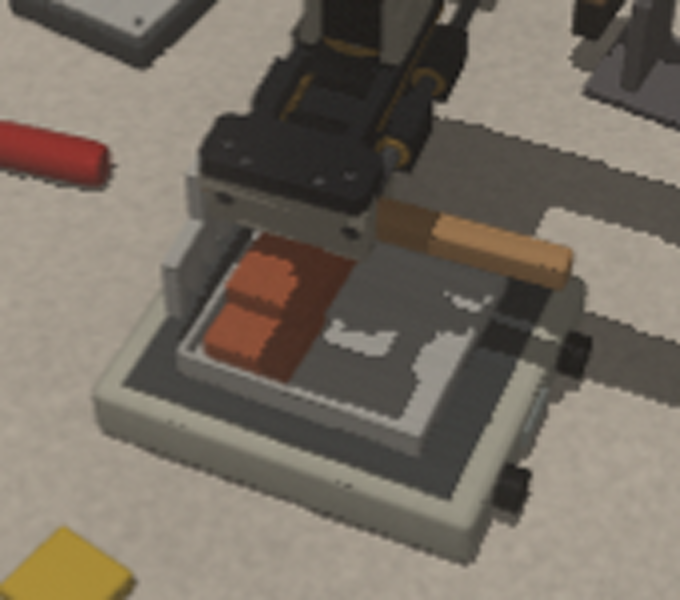

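The head stands behind the heap at (180,270) and its tips are clear of the far wall. Now I pull slowly towards the near end.

Request:
play_rows(slide=[[0.025, 0, 0], [0.025, 0, 0], [0.025, 0, 0], [0.025, 0, 0], [0.025, 0, 0], [0.025, 0, 0], [0.025, 0, 0], [0.02, 0, 0]], twist=[[0, 0, 0], [0, 0, 0], [0, 0, 0], [0, 0, 0], [0, 0, 0], [0, 0, 0], [0, 0, 0], [0, 0, 0]])

```text
t: 8.4
tool_pos: [0.5374, -0.0021, 0.1096]
orientation: [0.05, -3.141, -0.0]
force: [-0.5, -1.2, -1.3]
opening: 0.0157
gripper_force: 45.0
```

```bash
cat > look.py <<'E'
from h import *
import sys
im,W=cloud('side');cv2.imwrite(f'pics/{sys.argv[1]}.png',cv2.resize(im[120:270,180:350,::-1],None,fx=4,fy=4,interpolation=cv2.INTER_CUBIC))
for n in('side','top'):
    if n=='top': im,W=cloud('top')
    hsv=cv2.cvtColor(im,cv2.COLOR_RGB2HSV)
    m=(hsv[...,1]>110)&((hsv[...,0]<12)|(hsv[...,0]>170))&(W[...,0]>.52)&(W[...,0]<.67)&(abs(W[...,1])<.065)&(W[...,2]>.04)&(W[...,2]<.1)
    p=W[m]*1000; print(n,len(p))
    for a in range(530,660,10):
        q=p[(p[:,0]>=a)&(p[:,0]<a+10)]
        if len(q): print(a,len(q),'z',np.percentile(q[:,2],[5,50,95]).round(),'y',np.percentile(q[:,1],[1,99]).round())
go(.585,0,.1085)
E
python3 look.py s3
```

```text
side 879
560 16 z [56. 57. 59.] y [-16.  20.]
570 120 z [54. 61. 65.] y [-22.  23.]
580 119 z [59. 66. 69.] y [-22.  23.]
590 121 z [63. 71. 76.] y [-19.  24.]
600 159 z [52. 70. 78.] y [-14.  50.]
610 70 z [53. 58. 70.] y [-16.  51.]
620 45 z [52. 58. 61.] y [ 9. 50.]
630 83 z [54. 58. 60.] y [-12.  49.]
640 146 z [52. 58. 60.] y [-35.  48.]
top 0
slide [-0.191  0.002  0.004] twist z -0.0 yaw -3.1096 pos [ 0.5373 -0.002   0.1095] t 8.5 tilt [-6.e-04  0.e+00 -1.e+00]
```

View pics/s3.png

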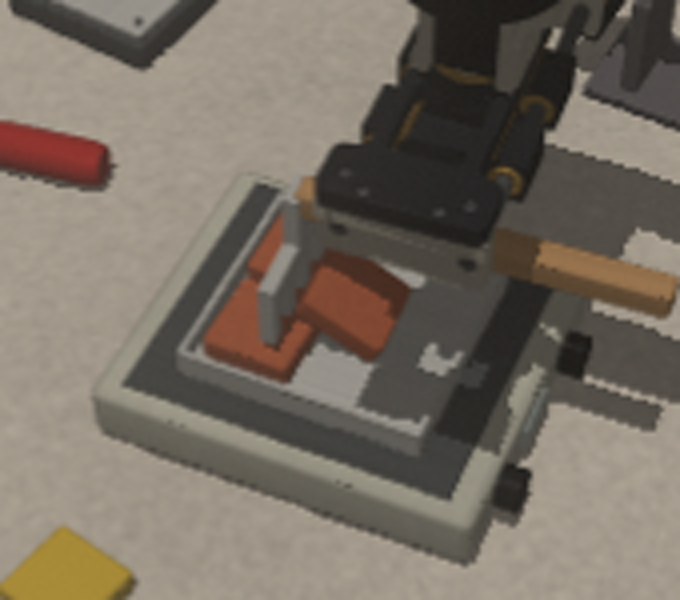

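Block C is tipped over the edge at (355,300), with its near edge on the bed and its far edge against the tines. I keep pulling.

Request:
play_rows(slide=[[0.01, 0, 0], [0.012, 0, 0], [0.012, 0, 0], [0.012, 0, 0], [0.012, 0, 0], [0.012, 0, 0], [0.01, 0, 0], [0, 0, 0]], twist=[[0, 0, 0], [0, 0, 0], [0, 0, 0], [0, 0, 0], [0, 0, 0], [0, 0, 0], [0, 0, 0], [0, 0, 0]])

```text
t: 9.3
tool_pos: [0.5177, -0.0027, 0.1096]
orientation: [0.05, -3.141, -0.0]
force: [0.5, -0.1, -1.8]
opening: 0.0155
gripper_force: 45.0
```

```bash
python3 look.py s4
```

```text
side 1157
550 102 z [51. 57. 60.] y [-22.  22.]
560 101 z [52. 58. 60.] y [-21.  22.]
570 104 z [51. 58. 60.] y [-21.  22.]
580 101 z [52. 58. 61.] y [-23.  22.]
590 53 z [55. 58. 60.] y [-21.  22.]
600 47 z [50. 57. 82.] y [30. 50.]
610 96 z [54. 58. 60.] y [-23.  49.]
620 183 z [53. 58. 60.] y [-42.  50.]
630 202 z [52. 58. 61.] y [-49.  49.]
640 168 z [54. 58. 61.] y [-47.  49.]
top 0
slide [-0.268  0.002  0.005] twist z -0.0 yaw -3.1096 pos [ 0.518  -0.0027  0.1097] t 9.4 tilt [ 1.e-04 -0.e+00 -1.e+00]
```

View pics/s4.png

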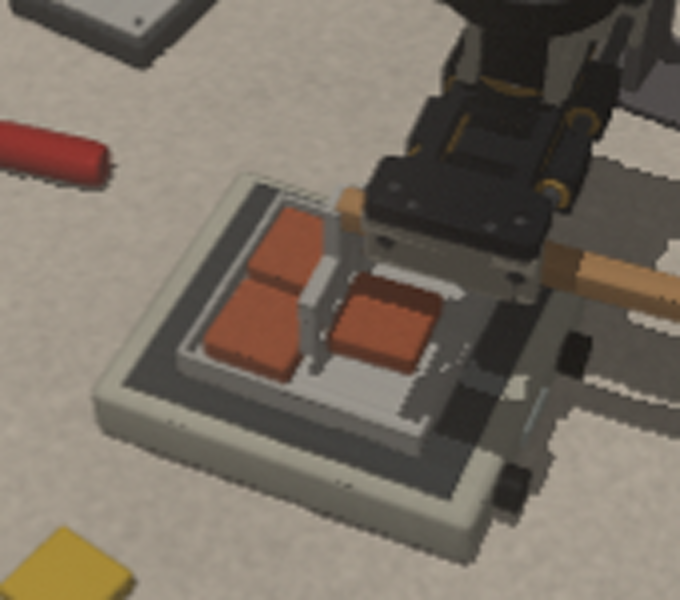

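All three blocks lie flat, with their tops at z of about 58 mm everywhere; C is at (385,325) with a gap to A and B. Next I lift the rake and take it back.

Request:
play_rows(slide=[[0, 0, -0.02], [0, 0, -0.04], [0, 0, -0.04], [0, 0, -0.04], [0, 0, -0.04], [0, 0, -0.04], [0, 0, -0.03], [0, 0, 0]], twist=[[0, 0, 0], [0, 0, 0], [0, 0, 0], [0, 0, 0], [0, 0, 0], [0, 0, 0], [0, 0, 0], [0, 0, 0]])

```text
t: 10.2
tool_pos: [0.5189, -0.0028, 0.1738]
orientation: [-0.05, 3.139, -0.0]
force: [0.9, 0.3, -2.3]
opening: 0.0153
gripper_force: 45.0
```

Request:
play_rows(slide=[[0.01, 0.04, 0], [0.015, 0.075, 0], [0.015, 0.08, 0], [0.015, 0.08, 0], [0.015, 0.08, 0], [0.015, 0.08, 0], [0.015, 0.08, 0], [0.015, 0.08, 0]], twist=[[0, 0, 0], [0, 0, 0], [0, 0, 0], [0, 0, 0], [0, 0, 0], [0, 0, 0], [0, 0, 0], [0, 0, 0]])

```text
t: 11.0
tool_pos: [0.4834, 0.1464, 0.1712]
orientation: [0.051, -3.14, 0.0]
force: [0.2, 0.5, -1.2]
opening: 0.016
gripper_force: 45.0
```

```bash
python3 -c "
from h import *
go(.4638,.292,.1636,np.pi+.032)"
```

```text
slide [0.06  0.585 0.031] twist z 0.0003 yaw -3.1093 pos [0.4834 0.1464 0.1712] t 11.0 tilt [-1.5e-03 -1.0e-04 -1.0e+00]
```

Request:
play_rows(slide=[[0.01, 0.08, 0], [0.01, 0.08, 0], [0.01, 0.09, 0], [0.01, 0.09, 0], [0.01, 0.09, 0.01], [0.01, 0.085, 0.01], [0, 0.05, 0.01], [0, 0.02, 0]], twist=[[0, 0, 0], [0, 0, 0], [0, 0, 0], [0, 0, 0], [0, 0, 0], [0, 0, 0], [0, 0, 0], [0, 0, 0]])

```text
t: 11.8
tool_pos: [0.4638, 0.2918, 0.1635]
orientation: [0.053, -3.139, 0.001]
force: [0.8, -0.6, -1.5]
opening: 0.0155
gripper_force: 45.0
```

```bash
python3 rk.py 2>/dev/null; python3 -c "
from h import *
go(.4638,.292,.0636,np.pi+.032)"
```

```text
side -0.1 -0.02 171 [-0.0646  0.0025 -0.0231] [-0.0779 -0.0052 -0.0259]
side -0.1 -0.06 124 [-0.0688  0.0017 -0.0234] [-0.0779 -0.0052 -0.0258]
side -0.06 -0.02 47 [-0.0534  0.0047 -0.0225] [-0.06   -0.0045 -0.0259]
side 0.02 0.06 351 [ 0.0431  0.0031 -0.0221] [ 0.021  -0.0075 -0.0262]
side 0.06 0.12 409 [ 0.0794  0.0028 -0.0222] [ 0.06   -0.0073 -0.026 ]
head 486 [-0.0845 -0.0411 -0.024 ] [-0.0708  0.0429  0.0439]
top -0.1 -0.02 137 [-0.0632 -0.0003 -0.0233] [-0.0772 -0.0067 -0.0269]
top -0.1 -0.06 87 [-0.0682 -0.0002 -0.0232] [-0.0772 -0.0062 -0.0269]
top -0.06 -0.02 50 [-0.0545 -0.0005 -0.0235] [-0.0591 -0.0067 -0.0251]
top 0.02 0.06 138 [ 0.0477 -0.0007 -0.0237] [ 0.0349 -0.0076 -0.0268]
top 0.06 0.12 235 [ 0.0802 -0.0006 -0.0234] [ 0.06   -0.0069 -0.0266]
head 360 [-0.0842 -0.0421 -0.0226] [-0.0601  0.0436  0.044 ]
slide [0.002 0.004 0.402] twist z 0.0009 yaw -3.1087 pos [0.4645 0.291  0.1642] t 11.9 tilt [-8.e-04 -6.e-04 -1.e+00]
```

The rake hasn't slipped in the grip, so I lower it into the notches.

Request:
play_rows(slide=[[0.001, 0.003, 0.05], [0, 0, 0.06], [0, 0, 0.06], [0, 0, 0.05], [0, 0, 0.05], [0, 0, 0.03], [0, 0, 0.02], [0, 0, 0]], twist=[[0, 0, 0], [0, 0, 0], [0, 0, 0], [0, 0, 0], [0, 0, 0], [0, 0, 0], [0, 0, 0], [0, 0, 0]])

```text
t: 12.7
tool_pos: [0.4643, 0.2914, 0.0839]
orientation: [0.05, -3.14, 0.001]
force: [-0.2, 0.0, -1.4]
opening: 0.0158
gripper_force: 45.0
```

Request:
play_rows(slide=[[0, 0, 0.02], [0, 0, 0.02], [0, 0, 0.02], [0, 0, 0.018], [0, 0, 0], [0, 0, 0], [0, 0, 0], [0, 0, 0]], twist=[[0, 0, 0], [0, 0, 0], [0, 0, 0], [0, 0, 0], [0, 0, 0], [0, 0, 0], [0, 0, 0], [0, 0, 0]])

```text
t: 13.5
tool_pos: [0.4648, 0.2916, 0.0654]
orientation: [-0.05, 3.141, 0.0]
force: [-0.4, 0.0, -1.2]
opening: 0.0154
gripper_force: 45.0
```

Request:
play_rows(slide=[[0, 0, 0.004], [0, 0, 0.003], [0, 0, 0], [0, 0, 0], [0, 0, 0], [0, 0, 0], [0, 0, 0], [0, 0, 0]], twist=[[0, 0, 0], [0, 0, 0], [0, 0, 0], [0, 0, 0], [0, 0, 0], [0, 0, 0], [0, 0, 0], [0, 0, 0]])

```text
t: 14.3
tool_pos: [0.4647, 0.2916, 0.0636]
orientation: [-0.05, 3.141, 0.0]
force: [-1.5, -0.7, 3.6]
opening: 0.0157
gripper_force: 45.0
```

It is seated, since the force has turned upward. Now I open the fingers.

Request:
play_rows(slide=[[0, 0, 0], [0, 0, 0], [0, 0, 0], [0, 0, 0], [0, 0, 0], [0, 0, 0], [0, 0, 0], [0, 0, 0]], twist=[[0, 0, 0], [0, 0, 0], [0, 0, 0], [0, 0, 0], [0, 0, 0], [0, 0, 0], [0, 0, 0], [0, 0, 0]], fingers=-1)

```text
t: 15.1
tool_pos: [0.4646, 0.2915, 0.0634]
orientation: [-0.05, 3.141, 0.0]
force: [1.4, 0.2, -0.5]
opening: 0.0752
gripper_force: 0.0
```

Request:
play_rows(slide=[[0, 0, 0], [0, 0, 0], [0, 0, 0], [0, 0, -0.03], [0, 0, -0.05], [0, 0, -0.06], [0, 0, -0.06], [0, 0, -0.06]], twist=[[0, 0, 0], [0, 0, 0], [0, 0, 0], [0, 0, 0], [0, 0, 0], [0, 0, 0], [0, 0, 0], [0, 0, 0]])

```text
t: 15.9
tool_pos: [0.4651, 0.2917, 0.1306]
orientation: [-0.05, 3.14, 0.001]
force: [0.1, 0.2, 0.9]
opening: 0.0932
gripper_force: 0.0
```

Request:
play_rows(slide=[[0, 0, -0.08], [0, 0, -0.08], [0.08, 0.08, 0], [0.09, 0.09, 0], [0.09, 0.09, 0], [0.09, 0.09, 0], [0.09, 0.09, 0], [0, 0, 0]], twist=[[0, 0, 0], [0, 0, 0], [0, 0, 0], [0, 0, 0], [0, 0, 0], [0, 0, 0], [0, 0, 0], [0, 0, 0]])

```text
t: 16.7
tool_pos: [0.3488, 0.4003, 0.1697]
orientation: [-0.056, 3.141, 0.003]
force: [-0.0, -0.0, -0.9]
opening: 0.0929
gripper_force: 0.0
```

```bash
python3 look.py s5; python3 -c "
from h import *
im,W=cloud('top');cv2.imwrite('pics/end.png',im[...,::-1]);hsv=cv2.cvtColor(im,cv2.COLOR_RGB2HSV)
m=np.zeros(W.shape[:2],bool); m[205:330,105:175]=1
m&=(hsv[...,1]>110)&(hsv[...,0]<22)&(abs(W[...,2]-.088)<.015)
p=W[m];print(len(p),p.mean(0),p.min(0),p.max(0))"
```

```text
side 1227
550 16 z [49. 55. 58.] y [17. 23.]
560 42 z [51. 57. 60.] y [ 4. 22.]
570 71 z [50. 58. 60.] y [-10.  22.]
580 96 z [52. 58. 60.] y [-22.  22.]
590 64 z [55. 58. 60.] y [-22.  23.]
600 167 z [50. 57. 60.] y [-46.  49.]
610 200 z [53. 58. 60.] y [-46.  50.]
620 200 z [53. 58. 60.] y [-47.  49.]
630 201 z [52. 58. 61.] y [-48.  49.]
640 170 z [52. 58. 60.] y [-49.  48.]
top 1472
550 110 z [56. 58. 61.] y [-24.  17.]
560 115 z [56. 59. 61.] y [-24.  19.]
570 115 z [56. 59. 61.] y [-24.  19.]
580 114 z [56. 58. 61.] y [-24.  19.]
590 43 z [56. 59. 61.] y [-23.  19.]
600 165 z [55. 58. 60.] y [-47.  46.]
610 224 z [56. 59. 61.] y [-49.  45.]
620 222 z [57. 59. 61.] y [-49.  46.]
630 213 z [56. 59. 61.] y [-49.  46.]
640 151 z [56. 59. 61.] y [-49.  44.]
slide [-0.881 -1.624  0.244] twist z -0.0 yaw -3.1077 pos [0.3511 0.3984 0.1694] t 16.8 tilt [ 1.1e-03  5.0e-04 -1.0e+00]
571 [0.46378571 0.29039979 0.08726875] [0.3680705  0.28061111 0.07396213] [0.54237037 0.30132506 0.09117538]
```

View pics/end.png

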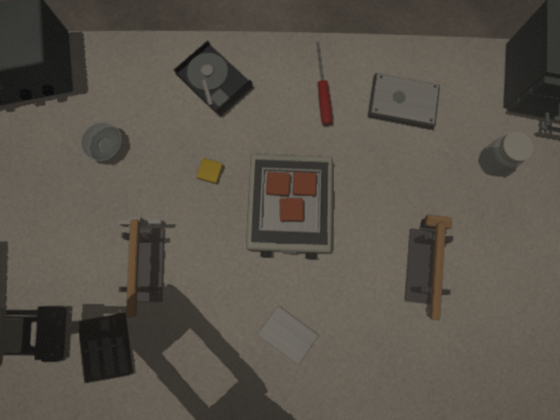

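The three blocks lie flat on the bed at (278,184), (305,184) and (291,210). The rake is on its rest at (133,268), within about 1–2 mm of where it lay, and the arm is clear. I hand in.

```bash
python3 -c "
from plant import robot
print(robot.close_job())"
```

```text
the job is handed in; nothing more can be done
None
```

Handed in at about 17 s with no verdict returned: in the last pictures all three blocks lay flat on the tray bed, the rake was on its rest about 1–2 mm from where it started, and the arm was clear.

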